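# Steady a rocking counting scale and zero it

### The job

The small counting scale on the worktop rocks because its one adjustable foot, the screw with the tommy bar at its front right corner, is screwed up clear of the worktop. Without shifting the scale, turn the tommy bar clockwise until the scale stands firmly on all four feet (not so far that it rocks the other way), then zero the scale: push its spring-return switch lever towards the weighing pan, hold it there for about a second and let it spring back upright. Do not lean on the pan, and leave the jar and the tin beside it where they are.

Things in the scene. Friction and masses are not known exactly. Their poses are not given: they have to be found in the camera images.
- scale: counting scale, 252 x 184 mm, about 2.9 kg, loose on the worktop: grey cast base (top 33 mm up) with a round ear at each corner, black control head in front, steel pan behind. Origin: middle of the footprint at worktop level; x points from head to pan, y to its left, z up. Feet at x +-108, y +-74 mm. At first it stands on its three rubber feet; a press of 5 N on the front right corner rocks it
- jack_foot: the adjustable foot: rubber swivel pad 26 mm across on a steel screw through the front right ear (x -108, y -74 mm in the scale's frame). Origin: centre of the pad's underside; it does not turn, it moves down as the bar turns clockwise
- tommy_bar (a joint): turn of the tommy bar, rad, growing clockwise from above, 3 mm of foot travel per turn. 0 = foot right up, 21 = right down; 0.5 to 7.5 at the start, in the air; the pad meets the worktop at about 10; from 11.5 to 14.5 the scale stands firm on all four feet, best at 13; past 16 another foot lifts. Stiff thread: stays where it is left, turns with 0.07 N m (2 to 3 N at 27 mm from the axis)
- bar_middle (a point): middle of the tommy bar on the screw's axis, 51 mm above the worktop when the foot is right, up to 6 mm higher before; x along the bar. Steel bar 8 mm thick, hub 19 mm across and 16 high, a 13 mm ball at each end 37 mm from the axis. Under it the ear is 33 mm high, its bush 37; nothing higher within 58 mm. Push one end round with a closed fingertip, or twist it
- bar_end (a point): centre of the ball at one end of the tommy bar (the other end is the mirror image)
- foot_front_left: rubber foot under the front left ear, 26 mm across, gives 1 mm per 10 N; origin at its underside
- foot_back_left: rubber foot under the back left ear, the same
- foot_back_right: rubber foot under the back right ear, the same
- zero_switch (a joint): lean of the zero switch's lever, rad: 0 = upright (its spring brings it back there), positive = towards the pan, stops at 0.38 either way; made beyond 0.22. Takes about 2.5 N at the tip to hold it fully over
- switch_tip (a point): top of the zero switch's steel lever, a bat 6 to 9 mm thick on the left end of the black control head; 92 mm above the worktop when upright; its pivot is 37 mm below, at x -60, y 52, z 55 mm in the scale's frame, the head's top at z 55 mm. It swings along the scale's x
- pan: steel weighing pan, 132 x 136 mm, top at 57 mm and rim at 61 mm above the worktop, its front edge 28 mm in front of the middle of the scale; origin: centre of its underside
- eyelet_jar: glass jar with a black cap, 45 mm across, 56 mm high, loose, to the left of the control head; origin at the centre of its underside
- tin_wax: round tin, 60 mm across, 20 mm high, loose, in front of the scale; origin at the centre of its underside

How it is judged:
On the way, in this order (a step that is already met when the one before it is completed fails the run):
1. the scale stands on all four feet (contact force between each of jack_foot, foot_front_left, foot_back_left, foot_back_right and anything else above 2 N), for 0.2 s.
2. the zero switch is held over towards the pan (value of joint zero_switch above 0.22 rad), for 0.4 s.
At the end, for the whole second after the job is handed in: each of the four feet presses on the worktop with more than 2 N, the zero switch is back within 0.06 rad of upright, and the scale is at rest within 25 mm of where it stood (all of step 1 and value of joint zero_switch between -0.06 and 0.06 rad and distance of scale from where it was at the start of the episode below 0.025 m and linear speed of scale below 0.01 m/s); the robot touches nothing.
It fails at once if the pan is pressed with more than 8 N (contact force between pan and the fingers above 8 N or contact force between pan and the arm above 8 N).
It fails at once if the jar or the tin is moved by more than 25 mm (distance of any of eyelet_jar, tin_wax from where it was at the start of the episode above 0.025 m).
It also fails if it takes over 58 s, if anything falls off the work surface, if the arm or the gripper's body presses on something with over 40 N, if the wrist force passes 120 N, or if a joint passes its speed limit or range.

### The arm

A 6-joint arm with a two-finger parallel gripper is mounted at the origin on a cart in front of the work surface, level with it; the furniture and walls round the work are solid. World frame = base frame: x ahead of the robot, y to its left, z up, the work surface at z = 0. Lengths are in m, angles in rad, forces in N, time in s.
With the tool pointing down it reaches from about 0.35 to 0.975 m from the base axis. Payload 4.9 kg.
Tool frame: the origin (TCP) lies midway between the tips of the shut fingers; the grasp point (between the pads) lies 19 mm behind it; z points along the fingers, y is the line along which they close (so a half turn about z gives the same grasp; the last joint's range is limited). The gripper opens to 85 mm and grips with 20 to 120 N. Pads are 22 mm wide; open, the fingers measure 114 mm over their backs; the gripper's body (76 mm by 85 mm) begins 54 mm behind the grasp point. The pads swing forward as they close: fully open they stand 13 mm farther back than shut.
Start: joints at [-1.352, 0.053, 1.613, -0, 1.476, -0.119], TCP at [0.207, -0.59, 0.231] pointing down, gripper open.
Joint ranges: [-3.01, 3.01], [-1.01, 2.22], [0.06, 2.58], [-1.02, 4.17], [0.09, 2.62], [-3.14, 3.14]. Speed limits (rad/s): [2.57, 2.57, 3.14, 3.14, 3.14, 3.14].

### API

Orientations are given as a rotation vector (axis times angle).
In Python, from station import ctrl gives the robot as it stands. The module is installed in compiled form; this text tells all that it offers.
- The arm moves only by the shell command python3 -m handwheel 'ROWS' [OPENING] [FORCE]. ROWS is JSON, a list of rows, each a list of 2 entries, a list of its own where there are three numbers: the shift along the tool's x, y, z in cm, then the turn, a rotation vector about the tool's x, y, z in rad. In form: [[[tx, ty, tz], [ax, ay, az]], ...]. A call has 1 to 5 rows; each row is the pose to reach, as a shift and turn from the pose commanded when the call began, along the tool's axes at that moment; what a row does not reach only later rows make up. A row lasts 1/8 s, in which the tool goes at most 62.5 mm and 10.7 degrees, less where a joint would pass 70% of its speed; a pose out of reach is approached as far as the arm can. A call with a gripper value outside its range is refused whole. OPENING is the gripper's target within -1 to 1 (shut at 1, half-way at 0, fully open at -1), set as the call begins (- or left out, the last holds). The fingers move at their own pace and stop on an object; FORCE is the grip in N (left out, the last holds). Time passes only in rows, so rows that repeat a pose let the fingers close. It gives the time, the measured TCP pose, the force, the opening and the grip force at its end, in the units of the state.
- ctrl.get_obs(): the state, without advancing time (a new reading comes with each control period).
- ctrl.get_image(name): name is "scene" or "top"; returns the picture (420x560x3 uint8, blue, green, red); there is no depth.
- ctrl.calibration(name): a dict with "fx", "fy", "cx", "cy" (pixels), "k1" (the pictures are not rectified: a ray, as slopes to the right and down, at radius r is drawn at 1 + k1 r^2 times it, then the intrinsics apply), "R" (3x3) and "t" (3): a world point X has camera coordinates R X + t. Camera axes: x right, y down, z forward; pixel columns grow to the right and rows downward; lengths in m; the calibration is good to about 2 mm. A picture is of the moment at which its call begins. calibration takes no time and is no camera call.
- ctrl.finish_job(): hands the job in; it is judged then, once.
Trained networks look in the newest picture that a camera, given by its name, has taken for a name from the list of things; names that differ only in an ending like _2 or _b are one class to them, and where a whole thing is asked for, a point or a joint stands for the part that bears it (a point fixed in the world has none). Each returns a list of dicts, best first, with "score" (0 to 1); they miss things now and then, are a little off and sometimes report something else, mostly with a low value. They report only what shows in the picture. A call takes as long as a camera call.
- ctrl.look_for(camera, query): "position" ([column, row] in pixels, amid what is visible of it).
- ctrl.landmark_of(camera, query): "position" ([column, row] in pixels: a listed point, or the origin of a listed thing).
The state is a dict: "t": time; "q": joint angles; "dq": joint speeds; "effort": joint torques, N m; "tool_pos": TCP position; "tool_rot": TCP orientation; "contact_force": force on the tool from outside, world axes, zero at the start; "wrist_torque": the same for the moment, N m; "opening": finger opening in m; "grip_force": force on a finger pad.
Only numpy, scipy, OpenCV 4.12 (cv2) and the standard library are available. Lean on these libraries where they do the work, as an engineer would, in place of code of your own. Each camera call takes 0.05 s, during which the arm holds its last target. There are 200 camera calls.

## Working session

There is one attempt and no reset: what is moved stays moved. The work goes in short steps, Python scripts to look and compute and a shell command to move; the robot and the scene stay as the last step left them, time stands still between calls to the robot, and variables do not carry over. Pictures are saved under pics/ and viewed, at most 10 in all, crops included, and the job is handed in when it is done.

```bash
mkdir -p pics
cat > h.py <<'E'
import numpy as np, cv2
from station import ctrl
from scipy.spatial.transform import Rotation as Ro
def ray(cam,px):
    c=ctrl.calibration(cam); d=(np.array(px,float)-[c["cx"],c["cy"]])/[c["fx"],c["fy"]]
    u=d.copy()
    for _ in range(20): u=d/(1+c["k1"]*(u@u))
    R=np.array(c["R"]);t=np.array(c["t"])
    return -R.T@t, R.T@np.array([u[0],u[1],1])
def at(cam,px,z):
    o,v=ray(cam,px); return o+v*(z-o[2])/v[2]
def tri(a,b):
    A=np.zeros((3,3));B=np.zeros(3)
    for cam,px in (("scene",a),("top",b)):
        o,v=ray(cam,px); v/=np.linalg.norm(v); P=np.eye(3)-np.outer(v,v); A+=P;B+=P@o
    return np.linalg.solve(A,B)
def proj(cam,X):
    c=ctrl.calibration(cam); x=np.array(c["R"])@X+np.array(c["t"]); u=x[:2]/x[2]; u=u*(1+c["k1"]*(u@u))
    return u*[c["fx"],c["fy"]]+[c["cx"],c["cy"]]
E
python3 - <<'E'
from h import *
ims=[]
for c in("scene","top"):
    im=ctrl.get_image(c); cv2.imwrite(f"pics/{c}0.png",cv2.resize(im,(800,600),interpolation=cv2.INTER_CUBIC))
Z=dict(scale=0,jack_foot=0.004,bar_middle=.055,bar_end=.055,switch_tip=.092,pan=.05,eyelet_jar=0,tin_wax=0,foot_front_left=0,foot_back_left=0,foot_back_right=0)
for n,z in Z.items():
    for c in("scene","top"):
        r=ctrl.landmark_of(c,n)
        print(n,c,[(np.round(k["position"]).tolist(),round(k["score"],2),np.round(at(c,k["position"],z),3).tolist()[:2]) for k in r[:2]])
o=ctrl.get_obs();print(o["t"],o["tool_pos"],o["tool_rot"],o["opening"])
E
```

```text
scale scene [([309.0, 222.0], 0.65, [0.626, -0.194])]
scale top [([287.0, 206.0], 0.61, [0.624, -0.195])]
jack_foot scene []
jack_foot top []
bar_middle scene [([264.0, 248.0], 0.63, [0.495, -0.248]), ([246.0, 256.0], 0.49, [0.457, -0.247])]
bar_middle top [([312.0, 270.0], 0.47, [0.497, -0.242])]
bar_end scene [([245.0, 255.0], 0.67, [0.458, -0.244])]
bar_end top [([312.0, 290.0], 0.6, [0.46, -0.242])]
switch_tip scene [([273.0, 182.0], 0.55, [0.576, -0.137])]
switch_tip top [([248.0, 226.0], 0.37, [0.576, -0.126]), ([290.0, 184.0], 0.37, [0.654, -0.202])]
pan scene [([324.0, 203.0], 0.8, [0.656, -0.204])]
pan top []
eyelet_jar scene [([230.0, 201.0], 0.87, [0.51, -0.054])]
eyelet_jar top [([211.0, 257.0], 0.68, [0.521, -0.043]), ([314.0, 289.0], 0.4, [0.457, -0.248])]
tin_wax scene [([237.0, 234.0], 0.88, [0.483, -0.149])]
tin_wax top [([266.0, 282.0], 0.97, [0.471, -0.153])]
foot_front_left scene []
foot_front_left top [([289.0, 187.0], 0.43, [0.662, -0.2])]
foot_back_left scene []
foot_back_left top []
foot_back_right scene [([368.0, 236.0], 0.45, [0.71, -0.29])]
foot_back_right top []
1.2 [ 0.20710032 -0.58968798  0.23131374] [ 3.09685236e+00  5.27996818e-01 -1.28972221e-05] 0.08509873617039415
```

View pics/scene0.png

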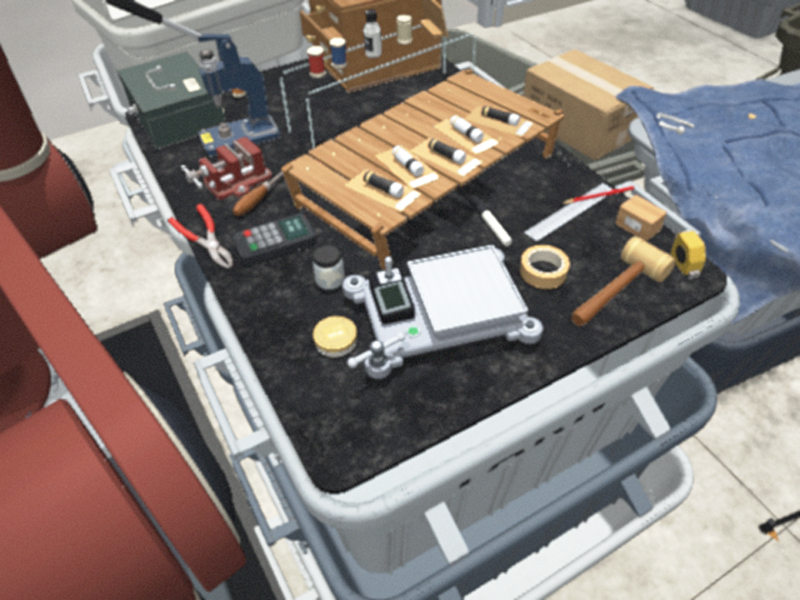

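View pics/top0.png

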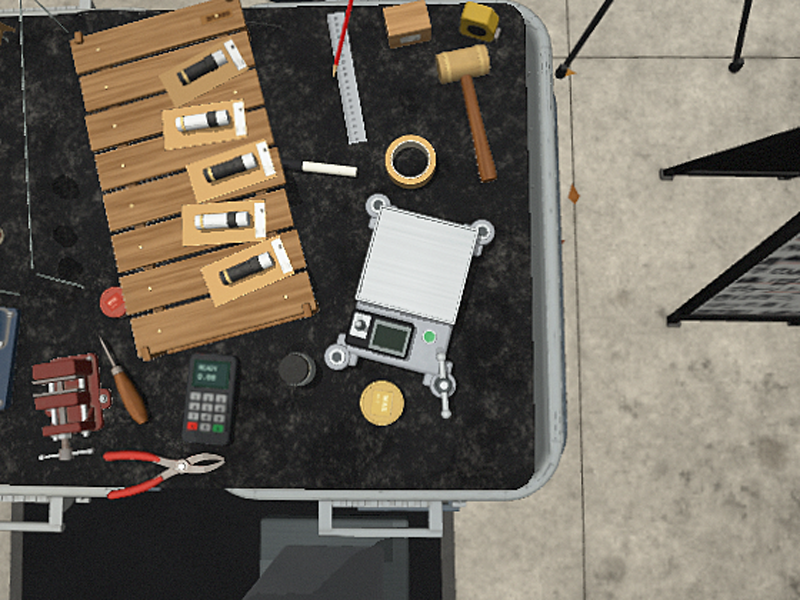

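Run:
```python
from h import *
print("mid",tri([264,248],[312,270]),"end",tri([245,255.5],[312,290]),"tip",tri([273,182],[248,226]))
o=ctrl.get_obs();print(Ro.from_rotvec(o["tool_rot"]).as_matrix().round(3))
```

```text
mid [ 0.4964429  -0.24273367  0.04890293] end [ 0.45854279 -0.24204556  0.0506955 ] tip [ 0.57910695 -0.12572605  0.08132018]
[[ 0.944  0.331  0.   ]
 [ 0.331 -0.944 -0.   ]
 [-0.     0.    -1.   ]]
```

The scale stands at top (800-px view) about (415,290), yawed around -14°. The jack hub is at (444,385), with the tommy bar running nearly along world x from (443,357) to (445,412). The switch is at (361,325), the tin at (382,403) and the jar at (297,370). I'll move above the hub with the fingers shut and touch it to gauge the screw height.

```bash
cat > st.py <<'E'
from h import *
o=ctrl.get_obs();R=Ro.from_rotvec(o["tool_rot"]).as_matrix()
print(round(o["t"],2),"tcp mm",(o["tool_pos"]*1000).round(1),"x",R[:,0].round(3),"F",np.round(o["contact_force"],2),"M",np.round(o["wrist_torque"],2),"open",round(o["opening"],4),"q6",round(o["q"][5],2))
E
python3 -m handwheel '[[[38.8,-23.2,11.0],[0,0,0.337]],[[38.8,-23.2,11.0],[0,0,0.337]],[[38.8,-23.2,11.0],[0,0,0.337]],[[38.8,-23.2,11.0],[0,0,0.337]],[[38.8,-23.2,11.0],[0,0,0.337]]]' 1 60
python3 st.py
python3 - <<'E'
from h import *
# yaw from ears (top, 560px scale)
k=.7
P={n:at("top",np.array(p)*k,.034)[:2] for n,p in dict(fl=(337,356),br=(483,232),bl=(377,205)).items()}
print(P)
m=(P["fl"]+P["br"])/2; d=P["br"]-P["fl"]; y=np.arctan2(d[1],d[0])-np.arctan2(-148,216)
R=np.array([[np.cos(y),-np.sin(y)],[np.sin(y),np.cos(y)]])
print("centre",m,"yaw deg",np.degrees(y),"hub",m+R@[-.108,-.074],"sw",m+R@[-.06,.052],"xdir",R[:,0])
E
```

```text
t: 1.82
tool_pos: [0.4024, -0.3547, 0.1573]
tool_rot: [3.141, 0.001, 0.001]
contact_force: [0.3, -0.1, -0.1]
opening: -0.0001
grip_force: 0.0
1.82 tcp mm [ 402.4 -354.7  157.3] x [1.    0.    0.001] F [ 0.28 -0.14 -0.12] M [-0.07 -0.02 -0.05] open -0.0001 q6 0.71
{'fl': array([ 0.53582853, -0.09689832]), 'br': array([ 0.70493981, -0.2959509 ]), 'bl': array([ 0.74396798, -0.150378  ])}
centre [ 0.62038417 -0.19642461] yaw deg -15.23104150248441 hub [ 0.49673706 -0.23945242] sw [ 0.57615273 -0.13048843] xdir [ 0.9648743  -0.26271196]
```

```bash
python3 -m handwheel '[[[5,-6,3],[0,0,0]],[[9.4,-11.4,5],[0,0,0]],[[9.4,-11.4,7.7],[0,0,0]],[[9.4,-11.4,7.7],[0,0,0]]]' >/dev/null; python3 st.py
python3 - <<'E'
from h import *
im=[ctrl.get_image(c) for c in("scene","top")]
p=ctrl.get_obs()["tool_pos"]
out=[]
for c,i in zip(("scene","top"),im):
    u=proj(c,p).round().astype(int); print(c,u)
    out.append(cv2.resize(i[u[1]-38:u[1]+62,u[0]-50:u[0]+50],(400,400),interpolation=cv2.INTER_CUBIC))
cv2.imwrite("pics/c1.png",np.hstack(out))
E
```

```text
2.33 tcp mm [ 494.1 -239.1   77.1] x [ 1.     0.004 -0.005] F [-0.83  0.06 -0.45] M [-0.02  0.06  0.03] open 0.0001 q6 0.98
scene [262 237]
top [313 271]
```

View pics/c1.png

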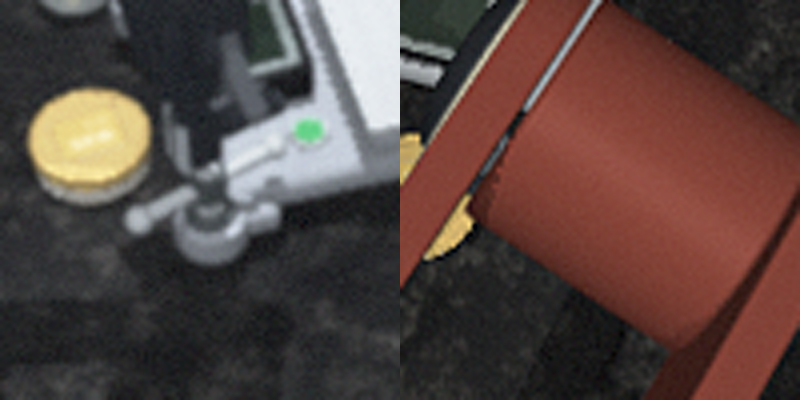

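The fingertip hangs over the hub, with the bar clear of the tin. Now touching down.

```bash
H='python3 -m handwheel'; f(){ egrep 'tool_pos|force: \[' | tr '\n' ' '; echo; }
$H '[[[0.2,0.1,1],[0,0,0]],[[0.2,0.1,1],[0,0,0]]]'|f
$H '[[[0,0,0.1],[0,0,0]],[[0,0,0.1],[0,0,0]]]'|f
$H '[[[0,0,0.1],[0,0,0]],[[0,0,0.1],[0,0,0]]]'|f
$H '[[[0,0,0.1],[0,0,0]],[[0,0,0.1],[0,0,0]]]'|f
python3 st.py
```

```text
tool_pos: [0.4969, -0.2442, 0.0705] contact_force: [0.2, 0.4, -0.9] 
tool_pos: [0.4973, -0.2436, 0.0697] contact_force: [0.7, 0.5, -0.2] 
tool_pos: [0.4972, -0.2432, 0.0684] contact_force: [0.6, -0.6, -0.4] 
tool_pos: [0.4972, -0.2431, 0.0673] contact_force: [0.1, -0.7, 0.4] 
3.42 tcp mm [ 497.2 -243.1   67.3] x [ 1.     0.001 -0.   ] F [ 0.13 -0.65  0.43] M [-0.   -0.01  0.  ] open 0.0003 q6 0.98
```

```bash
H='python3 -m handwheel'; f(){ egrep 'tool_pos|force: \[' | tr '\n' ' '; echo; }
$H '[[[0,0,0.15],[0,0,0]],[[0,0,0.15],[0,0,0]]]'|f
$H '[[[0,0,0.07],[0,0,0]],[[0,0,0.07],[0,0,0]]]'|f
$H '[[[0,0,0.07],[0,0,0]],[[0,0,0.07],[0,0,0]]]'|f
$H '[[[0,0,0.07],[0,0,0]],[[0,0,0.07],[0,0,0]]]'|f
$H '[[[0,0,0.07],[0,0,0]],[[0,0,0.07],[0,0,0]]]'|f
```

```text
tool_pos: [0.4972, -0.2431, 0.0657] contact_force: [-0.2, 0.3, -0.6] 
tool_pos: [0.4973, -0.2432, 0.0652] contact_force: [-0.2, 0.2, 0.2] 
tool_pos: [0.4972, -0.2432, 0.0645] contact_force: [0.7, -0.3, -0.3] 
tool_pos: [0.4972, -0.2432, 0.0637] contact_force: [0.2, -0.5, 0.3] 
tool_pos: [0.4972, -0.2432, 0.0631] contact_force: [0.1, 0.4, -0.3]
```

```bash
H='python3 -m handwheel'; f(){ egrep 'tool_pos|force: \[' | tr '\n' ' '; echo; }
$H '[[[0,0,0.06],[0,0,0]],[[0,0,0.06],[0,0,0]]]'|f
$H '[[[0,0,0.06],[0,0,0]],[[0,0,0.06],[0,0,0]]]'|f
$H '[[[0,0,0.06],[0,0,0]],[[0,0,0.06],[0,0,0]]]'|f
```

```text
tool_pos: [0.4972, -0.2432, 0.0624] contact_force: [-0.1, -0.4, -0.3] 
tool_pos: [0.4973, -0.2433, 0.062] contact_force: [-0.7, -0.7, 0.1] 
tool_pos: [0.4973, -0.2434, 0.0616] contact_force: [-1.0, 0.3, 2.1]
```

Contact came at about 62.2 mm, so the bar sits about 3 mm high and θ≈6. I'll lift, go to the −y side of the near end, lower, and push round clockwise.

```bash
H='python3 -m handwheel'; f(){ egrep 'tool_pos|force: \[' | tr '\n' ' '; echo; }
$H '[[[0,0,-2],[0,0,0]],[[-2,2,-2],[0,0,0]],[[-2,2,-2],[0,0,0]],[[-2,2,0],[0,0,0]],[[-2,2,1.65],[0,0,0]]]'|f
$H '[[[0,0,0],[0,0,0]]]'|f
$H '[[[-0.44,-0.58,0],[0,0,0]],[[-0.72,-1.26,0],[0,0,0]],[[-0.72,-1.26,0],[0,0,0]]]'|f
python3 st.py
```

```text
tool_pos: [0.477, -0.2623, 0.043] contact_force: [-0.8, 0.4, -0.6] 
tool_pos: [0.4757, -0.2614, 0.0416] contact_force: [-0.0, 0.6, 0.1] 
tool_pos: [0.4704, -0.2504, 0.0456] contact_force: [0.4, -1.0, 0.9] 
6.55 tcp mm [ 470.4 -250.4   45.6] x [1.    0.001 0.001] F [ 0.44 -0.97  0.91] M [-0.09 -0.05  0.02] open -0.0004 q6 0.94
```

```bash
H='python3 -m handwheel'; f(){ egrep 'tool_pos|force: \[' | tr '\n' ' '; echo; }
$H '[[[-0.1,-0.72,0],[0,0,0]],[[0,-1.44,0],[0,0,0]],[[0.28,-2.12,0],[0,0,0]]]'|f
$H '[[[0.44,-0.58,0],[0,0,0]],[[1.02,-1.02,0],[0,0,0]]]'|f
python3 - <<'E'
from h import *
i=[ctrl.get_image("scene"),ctrl.get_image("top")]
cv2.imwrite("pics/c2.png",np.hstack([cv2.resize(i[0][190:290,215:315],(400,400),interpolation=cv2.INTER_CUBIC),cv2.resize(i[1][220:320,260:360],(400,400),interpolation=cv2.INTER_CUBIC)]))
E
python3 st.py
```

```text
tool_pos: [0.4727, -0.229, 0.0449] contact_force: [-1.0, -3.3, 0.7] 
tool_pos: [0.4826, -0.2184, 0.0442] contact_force: [-2.1, -2.6, -0.0] 
7.28 tcp mm [ 483.  -218.1   44.2] x [ 1.     0.002 -0.001] F [-1.14 -0.87 -0.08] M [-0.04  0.17 -0.01] open -0.0002 q6 1.0
```

View pics/c2.png

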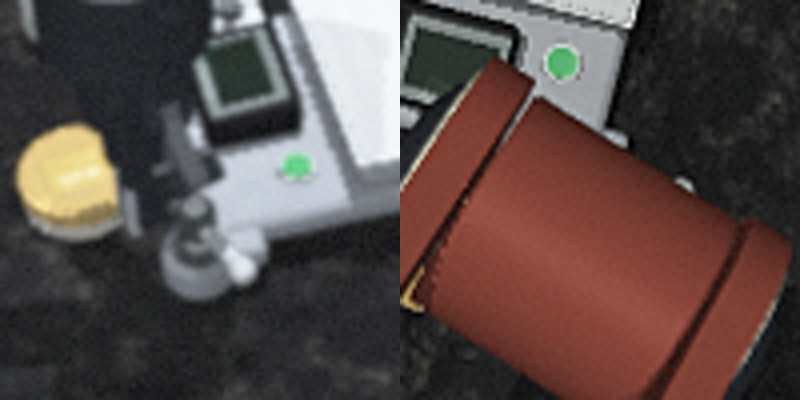

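The bar has turned: the free end shows at crop (245,268), i.e. toward −y, and the push force is about 3 N. Carrying on round.

```bash
H='python3 -m handwheel'; f(){ egrep 'tool_pos|force: \[' | tr '\n' ' '; echo; }
python3 -c "
from h import *
p=at('scene',[276,257],.054); print(p, np.degrees(np.arctan2(p[1]+.2425,p[0]-.497)))"
$H '[[[0.68,-0.28,0],[0,0,0]],[[1.4,-0.38,0],[0,0,0]],[[2.12,-0.28,0],[0,0,0]],[[2.8,0,0],[0,0,0]],[[3.38,0.44,0],[0,0,0]]]'|f
$H '[[[0.44,0.58,0],[0,0,0]],[[0.72,1.26,0],[0,0,0]],[[0.82,1.98,0],[0,0,0]],[[0.72,2.7,0],[0,0,0]],[[0.44,3.38,0],[0,0,0]]]'|f
python3 st.py; python3 st.py
```

```text
[ 0.50392133 -0.27571215  0.054     ] -78.22818124380159
tool_pos: [0.5161, -0.2211, 0.0434] contact_force: [-2.1, 3.6, -0.2] 
tool_pos: [0.5215, -0.2581, 0.0451] contact_force: [0.5, 1.7, -0.9] 
8.53 tcp mm [ 521.5 -258.1   45.1] x [1.    0.001 0.001] F [ 0.49  1.65 -0.94] M [ 0.32 -0.26 -0.06] open 0.0002 q6 0.98
8.53 tcp mm [ 521.5 -258.1   45.1] x [1.    0.001 0.001] F [ 0.49  1.65 -0.94] M [ 0.32 -0.26 -0.06] open 0.0002 q6 0.98
```

```bash
H='python3 -m handwheel'; f(){ egrep 'tool_pos|force: \[' | tr '\n' ' '; echo; }
$H '[[[0.1,-0.4,0],[0,0,0]],[[0.1,-0.4,-2.8],[0,0,0]],[[-2.4,-1.4,-2.8],[0,0,0]],[[-2.4,-1.4,-1.9],[0,0,0]],[[-2.4,-1.4,-1.9],[0,0,0]]]'|f
$H '[[[0,0,0],[0,0,0]],[[0,0,0],[0,0,0]]]'|f
$H '[[[0,0,0.07],[0,0,0]],[[0,0,0.07],[0,0,0]]]'|f
$H '[[[0,0,0.07],[0,0,0]],[[0,0,0.07],[0,0,0]]]'|f
$H '[[[0,0,0.07],[0,0,0]],[[0,0,0.07],[0,0,0]]]'|f
$H '[[[0,0,0.07],[0,0,0]],[[0,0,0.07],[0,0,0]]]'|f
```

```text
tool_pos: [0.4967, -0.2431, 0.0625] contact_force: [1.0, 0.6, -0.4] 
tool_pos: [0.4977, -0.2436, 0.0638] contact_force: [0.5, -0.2, 0.1] 
tool_pos: [0.4974, -0.2434, 0.0631] contact_force: [-0.2, -0.4, -0.2] 
tool_pos: [0.4973, -0.2434, 0.0624] contact_force: [-1.1, -0.0, 0.2] 
tool_pos: [0.4972, -0.2434, 0.0616] contact_force: [-0.4, -0.6, 0.5] 
tool_pos: [0.4972, -0.2434, 0.0609] contact_force: [-0.4, -0.1, -0.3]
```

```bash
H='python3 -m handwheel'; f(){ egrep 'tool_pos|force: \[' | tr '\n' ' '; echo; }
$H '[[[0,0,0.05],[0,0,0]],[[0,0,0.05],[0,0,0]]]'|f
$H '[[[0,0,0.05],[0,0,0]],[[0,0,0.05],[0,0,0]]]'|f
$H '[[[0,0,0.05],[0,0,0]],[[0,0,0.05],[0,0,0]]]'|f
```

```text
tool_pos: [0.4973, -0.2434, 0.0605] contact_force: [-0.6, 0.3, -0.2] 
tool_pos: [0.4973, -0.2434, 0.0601] contact_force: [0.4, -0.3, -0.1] 
tool_pos: [0.4973, -0.2435, 0.0597] contact_force: [-0.3, -0.5, 1.2]
```

```bash
H='python3 -m handwheel'; f(){ egrep 'tool_pos|force: \[' | tr '\n' ' '; echo; }
$H '[[[0,0,0.05],[0,0,0]],[[0,0,0.05],[0,0,0]]]'|f
$H '[[[0,0,0.05],[0,0,0]],[[0,0,0.05],[0,0,0]]]'|f
$H '[[[0,0,0.05],[0,0,0]],[[0,0,0.05],[0,0,0]]]'|f
$H '[[[0,0,0.05],[0,0,0]],[[0,0,0.05],[0,0,0]]]'|f
```

```text
tool_pos: [0.4973, -0.2436, 0.0593] contact_force: [-1.4, -1.1, 3.2] 
tool_pos: [0.4973, -0.2436, 0.0591] contact_force: [-3.1, 1.3, 5.3] 
tool_pos: [0.4975, -0.2437, 0.059] contact_force: [-3.5, 0.6, 7.4] 
tool_pos: [0.4975, -0.2437, 0.059] contact_force: [-4.8, 1.4, 8.0]
```

Stiffness rises as if the pad is just reaching the worktop (θ≈10). I'll push the same end another ~150°.

```bash
H='python3 -m handwheel'; f(){ egrep 'tool_pos|force: \[' | tr '\n' ' '; echo; }
$H '[[[0,0,-1.6],[0,0,0]],[[2.8,-0.1,-1.6],[0,0,0]],[[2.8,-0.1,-1.6],[0,0,0]],[[2.8,-0.1,1.3],[0,0,0]],[[2.8,-0.1,1.3],[0,0,0]]]'|f
$H '[[[-0.1,0.82,0],[0,0,0]],[[-0.38,1.5,0],[0,0,0]],[[-0.82,2.08,0],[0,0,0]],[[-1.4,2.52,0],[0,0,0]],[[-2.08,2.8,0],[0,0,0]]]'|f
$H '[[[-0.72,0.1,0],[0,0,0]],[[-1.44,0,0],[0,0,0]],[[-2.12,-0.28,0],[0,0,0]],[[-2.7,-0.72,0],[0,0,0]],[[-3.14,-1.3,0],[0,0,0]]]'|f
$H '[[[-0.28,-0.68,0],[0,0,0]],[[-0.28,-0.68,0],[0,0,0]],[[-0.28,-0.68,0],[0,0,0]]]'|f
python3 - <<'E'
from h import *
i=[ctrl.get_image("scene")]
cv2.imwrite("pics/c3.png",cv2.resize(i[0][190:290,215:315],(500,500),interpolation=cv2.INTER_CUBIC))
E
python3 st.py
```

```text
tool_pos: [0.5227, -0.2409, 0.0418] contact_force: [-0.4, -0.2, -0.1] 
tool_pos: [0.5046, -0.2709, 0.0449] contact_force: [2.9, 0.8, -0.3] 
tool_pos: [0.4735, -0.2575, 0.0451] contact_force: [5.4, -0.9, 0.9] 
tool_pos: [0.4699, -0.2508, 0.0446] contact_force: [0.3, -1.5, 2.6] 
14.45 tcp mm [ 469.9 -250.8   44.5] x [ 1.     0.001 -0.001] F [ 0.77 -2.06  1.83] M [-0.18 -0.04 -0.02] open 0.0001 q6 0.94
```

View pics/c3.png

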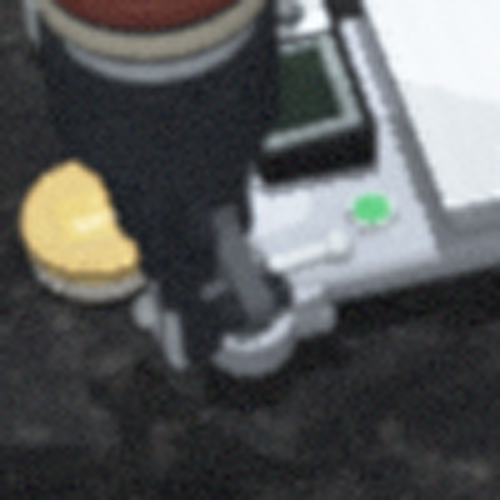

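The free ball shows at crop (338,242), i.e. scene pixel (282.6,238.4). The bar is close to its starting direction, so it has made nearly a full turn. Now the touch and stiffness test.

```bash
H='python3 -m handwheel'; f(){ egrep 'tool_pos|force: \[' | tr '\n' ' '; echo; }
python3 -c "
from h import *
p=at('scene',[282.6,238.4],.051); print(p, np.degrees(np.arctan2(p[1]+.2427,p[0]-.497)))"
$H '[[[-0.1,0.5,0],[0,0,0]],[[-0.1,0.5,-2.8],[0,0,0]],[[2.7,-0.75,-2.8],[0,0,0]],[[2.7,-0.75,-1.6],[0,0,0]],[[2.7,-0.75,-1.6],[0,0,0]]]'|f
$H '[[[0,0,0],[0,0,0]],[[0,0,0],[0,0,0]]]'|f
$H '[[[0,0,0.05],[0,0,0]],[[0,0,0.05],[0,0,0]]]'|f
$H '[[[0,0,0.05],[0,0,0]],[[0,0,0.05],[0,0,0]]]'|f
$H '[[[0,0,0.05],[0,0,0]],[[0,0,0.05],[0,0,0]]]'|f
$H '[[[0,0,0.05],[0,0,0]],[[0,0,0.05],[0,0,0]]]'|f
```

```text
[ 0.53696436 -0.2419681   0.051     ] 1.0491908758196062
tool_pos: [0.4964, -0.2429, 0.0592] contact_force: [0.6, 0.2, -0.5] 
tool_pos: [0.4961, -0.2428, 0.0595] contact_force: [0.5, 0.9, 0.4] 
tool_pos: [0.4969, -0.243, 0.0598] contact_force: [-0.1, -0.9, -1.0] 
tool_pos: [0.4973, -0.2431, 0.0595] contact_force: [-0.0, 0.2, 0.3] 
tool_pos: [0.4974, -0.2431, 0.0591] contact_force: [-0.0, 0.2, -0.2] 
tool_pos: [0.4975, -0.2432, 0.059] contact_force: [-0.9, 2.0, 4.2]
```

```bash
H='python3 -m handwheel'; f(){ egrep 'tool_pos|force: \[' | tr '\n' ' '; echo; }
$H '[[[0,0,0.05],[0,0,0]],[[0,0,0.05],[0,0,0]]]'|f
$H '[[[0,0,0.05],[0,0,0]],[[0,0,0.05],[0,0,0]]]'|f
$H '[[[0,0,-2],[0,0,0]],[[0,0,-2],[0,0,0]]]'|f
python3 - <<'E'
from h import *
for n in("bar_middle","bar_end"):
    for c in("scene","top"): print(n,c,[(k["position"],k["score"]) for k in ctrl.landmark_of(c,n)[:2]])
E
python3 st.py
```

```text
tool_pos: [0.4975, -0.2432, 0.059] contact_force: [-2.4, 2.1, 6.9] 
tool_pos: [0.4976, -0.2433, 0.0589] contact_force: [-3.3, 2.7, 9.9] 
tool_pos: [0.4987, -0.244, 0.0798] contact_force: [0.8, -0.7, 1.5] 
bar_middle scene [([267.9, 250.1], 0.61)]
bar_middle top [([209.8, 256.1], 0.23)]
bar_end scene [([243.6, 253.7], 0.66)]
bar_end top []
17.27 tcp mm [ 496.9 -242.9   77. ] x [ 1.     0.001 -0.001] F [ 0.05  0.13 -0.29] M [-0.02  0.02 -0.  ] open -0.0 q6 0.98
```

Now hub height 59.1 is stiff at once, but it fell a full 3.1 mm over one turn. That means the pad has only just reached the worktop (θ≈10). I'll turn 90° more and check that the height stays put.

```bash
H='python3 -m handwheel'; f(){ egrep 'tool_pos|force: \[' | tr '\n' ' '; echo; }
$H '[[[-2,2,0],[0,0,0]],[[-2,2,0],[0,0,0]],[[-2,2,3.25],[0,0,0]],[[-2,2,3.25],[0,0,0]]]'|f
$H '[[[-0.42,-0.6,0],[0,0,0]],[[-0.7,-1.28,0],[0,0,0]],[[-0.8,-2.0,0],[0,0,0]],[[-0.7,-2.72,0],[0,0,0]],[[-0.42,-3.4,0],[0,0,0]]]'|f
$H '[[[0.44,-0.58,0],[0,0,0]],[[1.02,-1.02,0],[0,0,0]],[[1.7,-1.3,0],[0,0,0]],[[1.7,-1.3,0],[0,0,0]]]'|f
python3 st.py
$H '[[[-0.5,0.05,0],[0,0,0]],[[-0.5,0.05,-2.8],[0,0,0]],[[0.72,2.7,-2.8],[0,0,0]],[[0.72,2.7,-1.6],[0,0,0]],[[0.72,2.7,-1.6],[0,0,0]]]'|f
$H '[[[0,0,0],[0,0,0]],[[0,0,0],[0,0,0]]]'|f
$H '[[[0,0,0.05],[0,0,0]],[[0,0,0.05],[0,0,0]]]'|f
$H '[[[0,0,0.05],[0,0,0]],[[0,0,0.05],[0,0,0]]]'|f
$H '[[[0,0,0.05],[0,0,0]],[[0,0,0.05],[0,0,0]]]'|f
```

```text
tool_pos: [0.4754, -0.2612, 0.042] contact_force: [0.2, 0.1, -0.1] 
tool_pos: [0.4736, -0.2294, 0.0459] contact_force: [-0.8, -3.7, 0.4] 
tool_pos: [0.4898, -0.215, 0.0442] contact_force: [-3.1, 0.2, -0.1] 
18.9 tcp mm [ 489.8 -215.    44.2] x [ 1.     0.001 -0.002] F [-3.13  0.17 -0.15] M [0.14 0.41 0.01] open 0.0003 q6 1.02
tool_pos: [0.4961, -0.2421, 0.0592] contact_force: [0.3, 0.1, 0.1] 
tool_pos: [0.497, -0.2425, 0.0608] contact_force: [-0.9, -0.0, -1.0] 
tool_pos: [0.4973, -0.243, 0.0606] contact_force: [0.3, -0.2, -0.3] 
tool_pos: [0.4972, -0.2431, 0.06] contact_force: [0.5, 0.3, -0.0] 
tool_pos: [0.4972, -0.2431, 0.0595] contact_force: [-0.1, 0.3, -0.4]
```

```bash
H='python3 -m handwheel'; f(){ egrep 'tool_pos|force: \[' | tr '\n' ' '; echo; }
$H '[[[0,0,0.04],[0,0,0]],[[0,0,0.04],[0,0,0]]]'|f
$H '[[[0,0,0.04],[0,0,0]],[[0,0,0.04],[0,0,0]]]'|f
$H '[[[0,0,0.04],[0,0,0]],[[0,0,0.04],[0,0,0]]]'|f
$H '[[[0,0,0.04],[0,0,0]],[[0,0,0.04],[0,0,0]]]'|f
```

```text
tool_pos: [0.4973, -0.2431, 0.0591] contact_force: [0.2, 0.1, 0.2] 
tool_pos: [0.4974, -0.2431, 0.059] contact_force: [-1.7, 1.1, 2.8] 
tool_pos: [0.4974, -0.2432, 0.059] contact_force: [-2.2, 1.3, 5.6] 
tool_pos: [0.4975, -0.2432, 0.059] contact_force: [-2.3, 1.0, 6.6]
```

The height is unchanged at 59.0 mm, so the pad is bearing and θ≈11.9. I'll turn about 63° more towards 13.

```bash
H='python3 -m handwheel'; f(){ egrep 'tool_pos|force: \[' | tr '\n' ' '; echo; }
$H '[[[0,0,-1.6],[0,0,0]],[[-1.72,-2.2,-1.6],[0,0,0]],[[-1.72,-2.2,-1.6],[0,0,0]],[[-1.72,-2.2,1.35],[0,0,0]],[[-1.72,-2.2,1.35],[0,0,0]]]'|f
$H '[[[0.63,-0.38,0],[0,0,0]],[[1.33,-0.57,0],[0,0,0]],[[2.06,-0.58,0],[0,0,0]],[[2.77,-0.4,0],[0,0,0]],[[3.29,-0.12,0],[0,0,0]]]'|f
$H '[[[0.34,0.27,0],[0,0,0]],[[0.34,0.27,0],[0,0,0]]]'|f
python3 st.py
$H '[[[-0.3,-0.3,0],[0,0,0]],[[-0.3,-0.3,-4],[0,0,0]],[[-2,-4,-7],[0,0,0]],[[-2,-4,-9],[0,0,0]]]'|f
python3 - <<'E'
from h import *
i=[ctrl.get_image("scene"),ctrl.get_image("top")]
print(ctrl.landmark_of("scene","switch_tip"),ctrl.landmark_of("top","switch_tip"))
cv2.imwrite("pics/c4.png",np.hstack([cv2.resize(i[0][170:290,215:315],(400,480),interpolation=cv2.INTER_CUBIC),cv2.resize(i[1][200:320,230:330],(400,480),interpolation=cv2.INTER_CUBIC)]))
E
```

```text
tool_pos: [0.4787, -0.2205, 0.0425] contact_force: [-0.0, 0.3, -0.0] 
tool_pos: [0.5127, -0.2177, 0.0442] contact_force: [-2.1, 5.4, -0.3] 
tool_pos: [0.5172, -0.2222, 0.0449] contact_force: [0.7, 3.6, -0.5] 
23.02 tcp mm [ 517.2 -222.2   44.9] x [1.    0.001 0.001] F [ 0.66  3.64 -0.49] M [ 0.66  0.   -0.01] open -0.0001 q6 1.03
tool_pos: [0.4962, -0.182, 0.1364] contact_force: [-0.2, 0.2, 1.3] 
[{'position': [265.0, 261.3], 'score': 0.55}, {'position': [272.2, 181.3], 'score': 0.54}] []
```

View pics/c4.png

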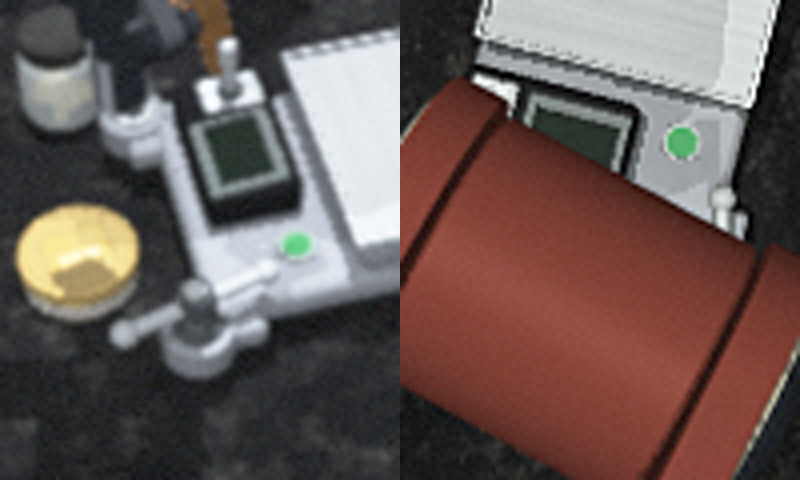

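The bar ends now sit at scene (282,236.8) and (246,253), so the bar has gone about 1.5 turns and θ≈13. The switch tip shows at crop (228,42), i.e. scene (272,180.5). Next, the switch.

```bash
python3 - <<'E'
from h import *
a=at('scene',[282,236.8],.051);b=at('scene',[246,253],.051);print(a,b,np.degrees(np.arctan2((a-b)[1],(a-b)[0])))
t=at('scene',[272.1,181],.091);print("tip",t, "base top view", at("top",[252.7,227.5],.065))
i=ctrl.get_obs();print(i["tool_pos"])
E
H='python3 -m handwheel'
$H '[[[0,0,0],[0,0,-0.18]],[[0,0,0],[0,0,-0.36]],[[0,0,0],[0,0,-0.54]],[[0,0,0],[0,0,-0.72]],[[0,0,0],[0,0,-0.9]]]' >/dev/null
$H '[[[0,0,0],[0,0,-0.18]],[[0,0,0],[0,0,-0.36]],[[0,0,0],[0,0,-0.41]],[[0,0,0],[0,0,-0.41]],[[0,0,0],[0,0,-0.41]]]' >/dev/null
python3 st.py
```

```text
[ 0.53792757 -0.23801177  0.051     ] [ 0.46207667 -0.23781333  0.051     ] -0.14989335417426336
tip [ 0.5764612 -0.1323332  0.091    ] base top view [ 0.57539967 -0.13191797  0.065     ]
[ 0.4966333  -0.1834      0.13462159]
24.98 tcp mm [ 496.  -182.8  133.4] x [0.258 0.966 0.   ] F [-0.49  0.37 -0.33] M [-0.02  0.02  0.02] open -0.0 q6 -0.23
```

```bash
H='python3 -m handwheel'; f(){ egrep 'tool_pos|force: \[' | tr '\n' ' '; echo; }
$H '[[[7,4,0],[0,0,0]],[[7,4,0],[0,0,0]],[[7,4,3],[0,0,0]],[[7,4,5.3],[0,0,0]],[[7,4,5.3],[0,0,0]]]'|f
$H '[[[0,0,0],[0,0,0]],[[0,0.6,0],[0,0,0]],[[0,0.6,0],[0,0,0]]]'|f
python3 - <<'E'
from h import *
i=[ctrl.get_image("scene"),ctrl.get_image("top")]
cv2.imwrite("pics/c5.png",cv2.resize(i[0][150:250,220:320],(500,500),interpolation=cv2.INTER_CUBIC))
E
python3 st.py
```

```text
tool_pos: [0.551, -0.1247, 0.0788] contact_force: [-0.2, -0.4, -0.5] 
tool_pos: [0.5599, -0.1273, 0.0828] contact_force: [-0.1, -0.2, -0.5] 
26.07 tcp mm [ 559.3 -127.    82.1] x [ 0.257  0.966 -0.   ] F [-0.7  -0.46 -0.64] M [-0.05 -0.   -0.02] open -0.0 q6 -0.09
```

View pics/c5.png

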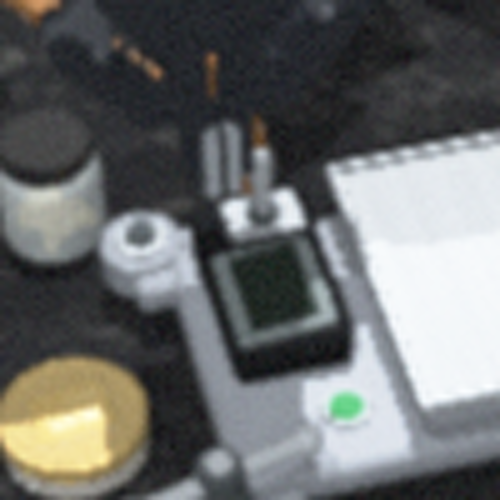

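The shut fingertips, crop (222,160), stand just in front of the lever at (262,180), lined up with it. Advancing until force appears.

```bash
H='python3 -m handwheel'; f(){ egrep 'tool_pos|force: \[' | tr '\n' ' '; echo; }
$H '[[[0,0.6,0.1],[0,0,0]],[[0,0.6,0.1],[0,0,0]]]'|f
$H '[[[0,0.3,0],[0,0,0]],[[0,0.3,0],[0,0,0]]]'|f
$H '[[[0,0.3,0],[0,0,0]],[[0,0.3,0],[0,0,0]]]'|f
$H '[[[0,0.2,0],[0,0,0]],[[0,0.2,0],[0,0,0]]]'|f
```

```text
tool_pos: [0.5649, -0.1285, 0.0806] contact_force: [-0.4, -0.5, 2.4] 
tool_pos: [0.5675, -0.1291, 0.0804] contact_force: [-1.3, 0.6, 1.0] 
tool_pos: [0.5703, -0.1298, 0.0802] contact_force: [-1.5, 0.3, 1.2] 
tool_pos: [0.5721, -0.1303, 0.0801] contact_force: [-2.5, 0.5, -0.2]
```

```bash
H='python3 -m handwheel'; f(){ egrep 'tool_pos|force: \[' | tr '\n' ' '; echo; }
$H '[[[0,0.13,0],[0,0,0]],[[0,0.13,0],[0,0,0]]]'|f
$H '[[[0,0.07,0],[0,0,0]],[[0,0.07,0],[0,0,0]],[[0,0.07,0],[0,0,0]],[[0,0.07,0],[0,0,0]]]'|f
python3 - <<'E'
from h import *
i=ctrl.get_image("scene")
cv2.imwrite("pics/c6.png",cv2.resize(i[150:250,220:320],(500,500),interpolation=cv2.INTER_CUBIC))
E
python3 st.py
```

```text
tool_pos: [0.5733, -0.1306, 0.0801] contact_force: [-2.4, -0.2, -0.4] 
tool_pos: [0.5743, -0.1309, 0.0805] contact_force: [-3.0, 0.6, 0.5] 
27.88 tcp mm [ 574.3 -130.9   80.5] x [0.257 0.966 0.   ] F [-2.44  0.85  0.25] M [0.1  0.43 0.01] open 0.0001 q6 -0.09
```

View pics/c6.png

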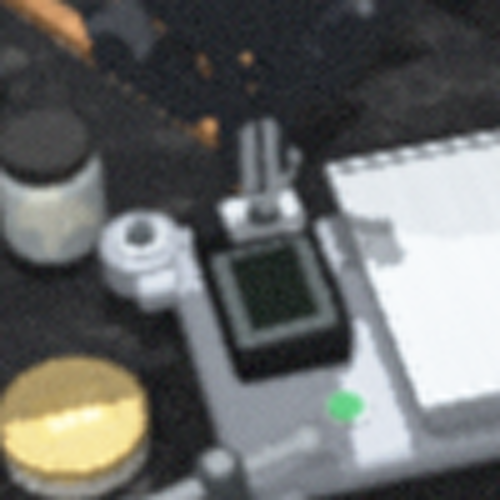

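The lever leans well over, with its tip at crop (293,160) against (262,150) upright, and the scale hasn't moved. I'll hold a little longer, then release and look.

```bash
H='python3 -m handwheel'; f(){ egrep 'tool_pos|force: \[' | tr '\n' ' '; echo; }
$H '[[[0,0,0],[0,0,0]],[[0,0,0],[0,0,0]],[[0,0,0],[0,0,0]],[[0,0,0],[0,0,0]],[[0,0,0],[0,0,0]]]'|f
$H '[[[0,-0.5,0],[0,0,0]],[[0,-1,0],[0,0,0]],[[0,-2,0],[0,0,0]],[[0,-3,0],[0,0,0]],[[0,-3,0],[0,0,0]]]'|f
$H '[[[0,0,-5],[0,0,0]],[[-3,-6,-9],[0,0,0]],[[-6,-10,-11],[0,0,0]],[[-12,-12,-11],[0,0,0]],[[-14,-12,-11],[0,0,0]]]'|f
$H '[[[-5,0,0],[0,0,0]],[[-10,0,0],[0,0,0]],[[-14,0,0],[0,0,0]],[[-14,0,0],[0,0,0]],[[-14,0,0],[0,0,0]]]'|f
python3 - <<'E'
from h import *
i=[ctrl.get_image("scene"),ctrl.get_image("top")]
cv2.imwrite("pics/c7.png",np.hstack([cv2.resize(i[0][155:275,220:320],(400,480),interpolation=cv2.INTER_CUBIC),cv2.resize(i[1][200:320,230:330],(400,480),interpolation=cv2.INTER_CUBIC)]))
Z=dict(scale=0,bar_middle=.051,eyelet_jar=0,tin_wax=0,switch_tip=.092)
for n,z in Z.items():
    for c in("scene","top"):
        print(n,c,[(np.round(k["position"]).tolist(),round(k["score"],2),np.round(at(c,k["position"],z),3).tolist()[:2]) for k in ctrl.landmark_of(c,n)[:1]])
E
python3 st.py
```

```text
tool_pos: [0.5743, -0.1309, 0.0804] contact_force: [-1.1, 0.2, 0.5] 
tool_pos: [0.5444, -0.1229, 0.0802] contact_force: [-0.4, 0.7, -0.0] 
tool_pos: [0.392, -0.2294, 0.1916] contact_force: [0.2, -0.0, -0.1] 
tool_pos: [0.3574, -0.3625, 0.1903] contact_force: [-0.7, -0.4, 0.2] 
scale scene [([310.0, 225.0], 0.94, [0.623, -0.203])]
scale top [([286.0, 202.0], 0.83, [0.632, -0.193])]
bar_middle scene [([266.0, 250.0], 0.54, [0.496, -0.25])]
bar_middle top [([312.0, 272.0], 0.55, [0.492, -0.243])]
eyelet_jar scene [([230.0, 197.0], 0.97, [0.515, -0.044])]
eyelet_jar top [([209.0, 257.0], 0.96, [0.521, -0.038])]
tin_wax scene [([238.0, 234.0], 0.5, [0.484, -0.15])]
tin_wax top []
switch_tip scene [([273.0, 180.0], 0.36, [0.579, -0.132])]
switch_tip top [([247.0, 226.0], 0.41, [0.577, -0.124])]
30.98 tcp mm [ 357.4 -362.8  190.4] x [ 0.257  0.966 -0.   ] F [ 0.11 -0.42  0.64] M [-0.01  0.01 -0.01] open -0.0001 q6 -0.68
```

View pics/c7.png

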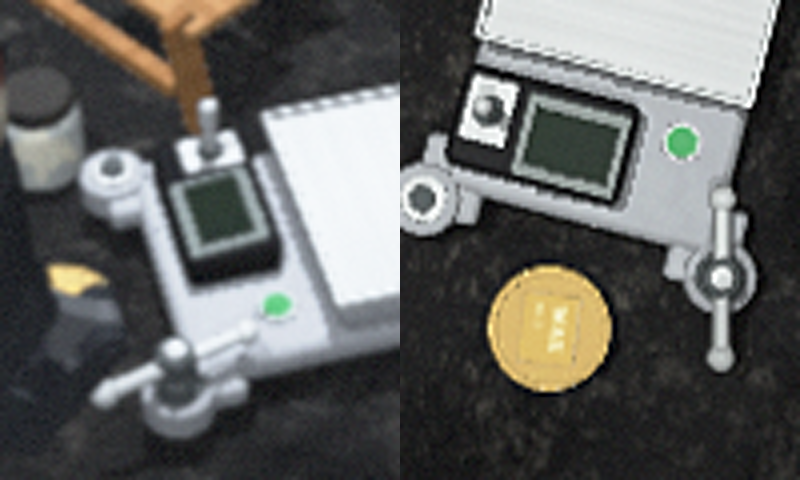

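The switch is upright at crop (208,120), the scale, jar and tin are where they were, and the arm is clear. Handing in.

```bash
python3 -c "
from station import ctrl
print(ctrl.finish_job())"
```

```text
the job is handed in; nothing more can be done
None
```

I handed the job in at about 31 s; no verdict came back. By my estimate the tommy bar is at about 13.4 rad, within the 11.5–14.5 band. That comes from about 1.5 turns clockwise, with touches on the hub showing when the pad met the worktop; I did not measure the load on each foot. The zero switch was held over for over a second and sprang back upright, and the scale, jar and tin look unmoved in the last pictures.

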